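# Set the tube swivel to the blue index pin and lock it

### The job

Set the swivelling tube cradle for the next mitre: turn the black clamp knob to fully loose, swing the cradle round by its tube until its red pointer aims squarely at the blue index pin, then turn the knob back to fully tight so that the setting holds. Let go of everything at the end, and leave the other things on the bench where they are.

Things in the scene. Friction and masses are not known exactly. Their poses are not given: they have to be found in the camera images.
- tube_mid (a point): centre of the white tube (35 mm diameter, 120 mm long, lying level, fixed in the cradle's two blue V-blocks), on the cradle's vertical turning axis, 61 mm above the bench. Its frame turns with the cradle: z up, red pointer and tube along its -x. Grip the tube across its width between the V-blocks (58 mm free) and turn it about this point. Steel disc below: top 34 mm above the bench, radius 72 mm
- swivel (a joint): cradle's angle on its base (rad), positive anticlockwise from above, range -1.4 to 1.4; at 0 the tube lies along the base's x with the red pointer to the base's front (-x). Loose, it turns with about 0.15 N m of friction and stays where it is left; with the clamp tight a shoe brakes its rim with about 0.9 N m
- pointer_tip (a point): outer tip of the red pointer on the cradle's disc, 84 mm from the turning axis, 35 mm above the bench; same frame directions as tube_mid
- pin_blue_top (a point): top of the blue index pin, the target: an upright pin 16 mm across, 26 mm tall, fixed on the base plate 93 to 127 mm from the turning axis, its top 40 mm above the bench. It stands either left or right of the base's front.
- pin_yellow_top (a point): top of the yellow index pin, same size, standing on the other side; not the target
- clamp_knob (a joint): angle of the clamp knob (rad): 0 fully tight (stop), 1.2 fully loose (stop); grows anticlockwise seen from above. It starts tight (0 to 0.07), stays where it is left and turns with about 0.2 N m of friction. Tight, it presses a brass brake shoe on the disc's rim; the shoe is off the disc above about 0.7
- knob_mid (a point): middle of the clamp knob's black grip bar, on the knob's vertical axis, 64 mm above the bench. The bar is 50 mm long along this frame's x, 13 mm thick along its y and reaches from 42 to 76 mm above the bench, over a round collar and boss 38 mm across; the frame turns with the knob. It stands 120 mm behind the cradle's axis
- base: grey base plate of the swivel, fixed to the bench, 14 mm thick, 255 mm long (x, from 112 mm in front of the cradle's axis to 143 mm behind it) and 184 mm wide (y; 80 mm at the knob). Origin on the bench under the cradle's turning axis; x points from the pins' side to the knob.
- head_tube_mid (a point): centre of a loose white tube standing upright beside the swivel, 49 mm diameter, 110 mm tall; a bystander
- discs: loose dark grinding discs lying flat, 118 mm diameter, 12 mm thick, origin under the centre; a bystander
- plate: loose small white metal plate lying flat, 44x80x8 mm, origin under the centre; a bystander

How it is judged:
On the way, in this order (a step that is already met when the one before it is completed fails the run):
1. the clamp knob is turned to loose (joint above 0.9 rad) (value of joint clamp_knob above 0.9 rad), for 0.2 s.
2. with the clamp loose, the red pointer aims at the blue pin (pin's centre within 6 mm of the pointer's line) and the cradle is still (value of joint clamp_knob above 0.9 rad and y of pin_blue_top in the frame of tube_mid between -0.006 and 0.006 m and x of pin_blue_top in the frame of tube_mid below 0 m and velocity of joint swivel between -0.05 and 0.05 rad/s), for 0.3 s.
At the end, for the whole second after the job is handed in: The clamp knob is tight again (within 0.2 rad of its tight stop), the red pointer's line passes within 6 mm of the blue pin's centre with the pointer on the pin's side, and cradle and knob are at rest (value of joint clamp_knob below 0.2 rad and y of pin_blue_top in the frame of tube_mid between -0.006 and 0.006 m and x of pin_blue_top in the frame of tube_mid below 0 m and velocity of joint swivel between -0.05 and 0.05 rad/s and velocity of joint clamp_knob between -0.05 and 0.05 rad/s); the robot touches nothing.
It fails at once if the standing tube is knocked or moved more than 20 mm (distance of head_tube_mid from where it was at the start of the episode above 0.02 m).
It fails at once if the discs are moved more than 20 mm (distance of discs from where it was at the start of the episode above 0.02 m).
It fails at once if the small plate is moved more than 20 mm (distance of plate from where it was at the start of the episode above 0.02 m).
It also fails if it takes over 67 s, if anything falls off the work surface, if the arm or the gripper's body presses on something with over 40 N, if the wrist force passes 120 N, or if a joint passes its speed limit or range.

### The arm

A 7-joint arm with a two-finger parallel gripper is mounted at the origin on a cart in front of the work surface, level with it; the furniture and walls round the work are solid. World frame = base frame: x ahead of the robot, y to its left, z up, the work surface at z = 0. Lengths are in m, angles in rad, forces in N, time in s.
With the tool pointing down it reaches from about 0.4 to 0.875 m from the base axis. Payload 6.5 kg.
Tool frame: the origin (TCP) lies at the very end of the fingers, on their centre line; the grasp point (between the pads) lies robot.grip_point_offset behind it (robot.grip_point_offset is the distance from the TCP to the grasp point, in m); z points along the fingers, x is the direction in which the jaws open and shut, and the axes are right-handed (so a half turn about z gives the same grasp; the last joint's range is limited). The gripper opens to 85 mm and grips with 20 to 120 N. Pads are 22 mm wide; open, the fingers measure 114 mm over their backs; the gripper's body (76 mm by 85 mm) begins 54 mm behind the grasp point. The pads swing forward as they close: fully open they stand 13 mm farther back than shut.
Start: joints at [-1.261, 0.536, -0.004, 1.538, 0.003, 1.067, -0.071], TCP at [0.239, 0.605, 0.231] pointing down, gripper open.
Joint ranges: [-2.7, 2.7], [-0.37, 2.16], [-1.27, 1.26], [0.24, 2.4], [-1.31, 4.45], [0.19, 1.91], [-2.76, 2.76]. Speed limits (rad/s): [2.39, 2.39, 3.14, 3.14, 3.14, 3.14, 3.14].

### API

Orientations are given as a unit quaternion [x, y, z, w].
In Python, from bench import telemetry, cams, job, silhouettes, landmark_of, robot gives the robot as it stands.
- The arm moves only by the shell command python3 -m jog 'ROWS' [FORCE]. ROWS is JSON, a list of rows, each a list of 3 entries, a list of its own where there are three numbers: the shift along the tool's x, y, z in mm, then the turn, a rotation vector about the tool's x, y, z in rad, then the finger opening in mm, from 0 to 85.4. A call has 1 to 20 rows; each row shifts and turns the commanded pose from where the row before left it, along the tool's axes as they then stand; what a row does not reach is not made up. A row lasts 1/12 s, in which the tool goes at most 41.7 mm and 7.16 degrees, less where a joint would pass 70% of its speed; a pose out of reach is approached as far as the arm can. A call with a gripper value outside its range is refused whole. The fingers move at their own pace and stop on an object; FORCE is the grip in N (left out, the last holds). Time passes only in rows, so rows that do not move let the fingers close. It gives the time, the measured TCP pose, the force and the opening at its end, in the units of the state.
- telemetry.read_state(): the state, without advancing time (a new reading comes with each control period).
- cams.get_image(name): name is "side" or "top"; returns the picture (400x640x3 uint8, blue, green, red); there is no depth.
- cams.camera_params(name): a dict with "fx", "fy", "cx", "cy" (pixels), "world_to_cam" (4x4, takes a point from world to camera coordinates). Camera axes: x right, y down, z forward; pixel columns grow to the right and rows downward; lengths in m; the calibration is good to about 2 mm. A picture is of the moment at which its call begins. camera_params takes no time and is no camera call.
- job.close_job(): hands the job in, once; it reports no verdict.
Trained networks look in the newest picture that a camera, given by its name, has taken for a name from the list of things; names that differ only in an ending like _2 or _b are one class to them, and where a whole thing is asked for, a point or a joint stands for the part that bears it (a point fixed in the world has none). Each returns a list of dicts, best first, with "p" (0 to 1); they miss things now and then, are a little off and sometimes report something else, mostly with a low value. They report only what shows in the picture. A call takes as long as a camera call.
- silhouettes(label, camera): "region" (400x640 bool, what is visible of it).
- landmark_of(label, camera): "location" ([x, y, z] in m, in world coordinates, good to about 4 mm: a listed point, or the origin of a listed thing).
The state is a dict: "t": time; "qpos": joint angles; "joint_velocities": joint speeds; "effort": joint torques, N m; "tool_pos": TCP position; "tcp_rot": TCP orientation; "force": force on the tool from outside, world axes, zero at the start; "moment": the same for the moment, N m; "gripper_width": opening from 0.0 (shut) to 1.0 (fully open).
Only numpy, scipy, OpenCV 4.12 (cv2) and the standard library are available. Lean on these libraries where they do the work, as an engineer would, in place of code of your own. Each camera call takes 0.05 s, during which the arm holds its last target.

## Working session

There is one attempt and no reset: what is moved stays moved. The work goes in short steps, Python scripts to look and compute and a shell command to move; the robot and the scene stay as the last step left them, time stands still between calls to the robot, and variables do not carry over. Pictures are saved under pics/ and viewed, and the job is handed in when it is done.

```bash
ls; mkdir -p pics; python3 - <<'E'
from bench import telemetry, cams, job, silhouettes, landmark_of, robot
import cv2
print(telemetry.read_state()); print(robot.grip_point_offset)
for c in ("side","top"):
    cv2.imwrite(f"pics/{c}0.png",cams.get_image(c))
    p=cams.camera_params(c);print(c,{k:(v if k!='world_to_cam' else v) for k,v in p.items()})
    for l in ["tube_mid","pointer_tip","pin_blue_top","pin_yellow_top","knob_mid","base","head_tube_mid","discs","plate"]:
        print(l,[(round(float(d["p"]),2),[round(float(x),4) for x in d["location"]]) for d in landmark_of(l,c)][:2])
E
```

```text
pics
{'t': 0.0, 'qpos': array([-1.26118542,  0.53721554, -0.00442929,  1.53887384,  0.00257531,
        1.06731546, -0.0712063 ]), 'joint_velocities': array([ 0.00134849,  0.00024808, -0.00141077,  0.00130426,  0.00107927,
       -0.00150246,  0.00065209]), 'effort': array([-4.02909354e-04, -5.83413112e+01,  1.04865331e+00, -2.59097028e+01,
        1.24269249e-02,  9.77601274e-03,  2.31020425e-05]), 'tool_pos': array([0.23834735, 0.60403002, 0.23038091]), 'tcp_rot': array([ 8.26735553e-01,  5.62590001e-01, -7.12766953e-04,  5.54816761e-04]), 'force': array([ 0.62282632,  0.29023798, -0.45595954]), 'moment': array([-0.01965231, -0.04693935,  0.01924323]), 'gripper_width': 1.0021071787927731}
0.0187
side {'fx': 413.9694202664959, 'fy': 413.9694202664959, 'cx': 319.33051345316386, 'cy': 209.4937278107309, 'world_to_cam': array([[ 0.87131827, -0.49065664,  0.00778083, -0.56633742],
       [-0.29559476, -0.53744788, -0.78979334,  0.13961823],
       [ 0.39169914,  0.68586139, -0.61332368,  0.79725755],
       [ 0.        ,  0.        ,  0.        ,  1.        ]])}
tube_mid [(0.82, [0.5162
[... 605 characters left out ...]

       [-0.97470399, -0.03583202, -0.22060869,  0.57841357],
       [ 0.22069815,  0.00148833, -0.97534102,  0.92269767],
       [ 0.        ,  0.        ,  0.        ,  1.        ]])}
tube_mid [(0.63, [0.5156, -0.2535, 0.0588])]
pointer_tip [(0.59, [0.4326, -0.2556, 0.0318])]
pin_blue_top [(0.5, [0.6328, -0.2668, 0.0659]), (0.48, [0.4259, -0.1699, 0.0359])]
pin_yellow_top [(0.47, [0.4319, -0.3106, 0.0385])]
knob_mid [(0.59, [0.6302, -0.2663, 0.0646])]
base [(0.86, [0.5147, -0.259, -0.0001]), (0.68, [0.4293, -0.2564, 0.0325])]
head_tube_mid [(0.81, [0.4358, -0.0412, 0.0521])]
discs [(0.73, [0.4233, 0.0881, -0.0056]), (0.32, [0.5148, -0.2549, 0.0017])]
plate [(0.85, [0.7546, -0.21, 0.0001])]
```

View pics/side0.png

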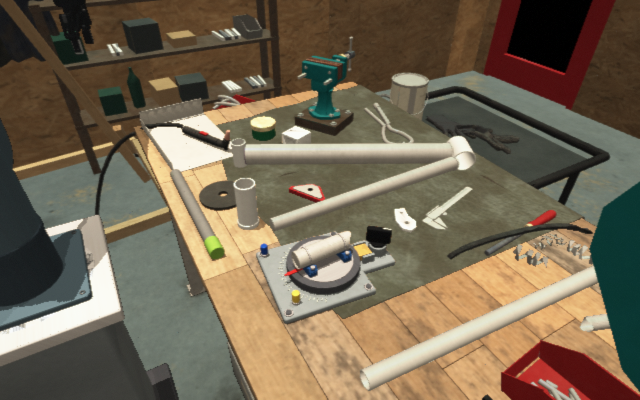

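View pics/top0.png

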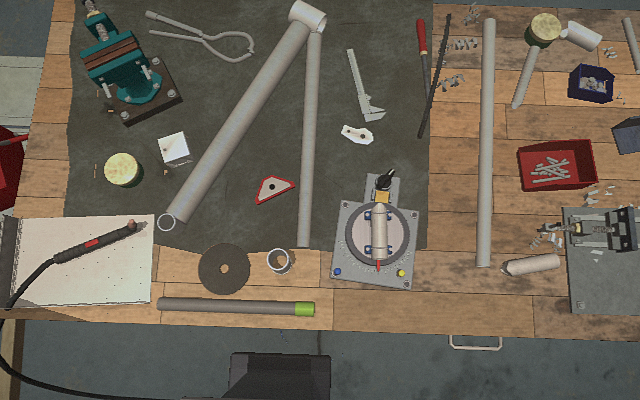

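```bash
cat > h.py <<'E'
import numpy as np, cv2
from bench import telemetry, cams, job, silhouettes, landmark_of, robot
def ray(c,u,v,z):
    p=cams.camera_params(c); T=np.array(p["world_to_cam"]); R=T[:3,:3]; t=T[:3,3]
    o=-R.T@t; d=R.T@np.array([(u-p["cx"])/p["fx"],(v-p["cy"])/p["fy"],1.])
    return o+d*(z-o[2])/d[2]
def proj(c,X):
    p=cams.camera_params(c); T=np.array(p["world_to_cam"]); x=T[:3,:3]@np.array(X)+T[:3,3]
    return np.array([p["fx"]*x[0]/x[2]+p["cx"],p["fy"]*x[1]/x[2]+p["cy"]])
def crop(im,u0,v0,w,h,s,name,pts=()):
    o=cv2.resize(im[v0:v0+h,u0:u0+w],None,fx=s,fy=s,interpolation=cv2.INTER_CUBIC)
    for q in pts: cv2.drawMarker(o,(int((q[0]-u0+.5)*s),int((q[1]-v0+.5)*s)),(255,0,255),cv2.MARKER_CROSS,9,1)
    cv2.imwrite("pics/"+name,o)
def color(im,kind):
    h=cv2.cvtColor(im,cv2.COLOR_BGR2HSV)
    H,S,V=h[...,0].astype(int),h[...,1],h[...,2]
    if kind=="red": return ((H<8)|(H>172))&(S>140)&(V>60)
    if kind=="blue": return (H>105)&(H<130)&(S>120)&(V>50)
    if kind=="yellow": return (H>20)&(H<35)&(S>140)&(V>80)
E
python3 - <<'E'
from h import *
im=cams.get_image("top"); crop(im,325,160,100,135,4,"topc.png")
im2=cams.get_image("side"); crop(im2,250,215,150,110,5,"sidec.png")
for c,i in(("top",im),("side",im2)):
    for k in("red","blue","yellow"):
        m=color(i,k).astype(np.uint8)
        n,l,s,ce=cv2.connectedComponentsWithStats(m)
        for j in range(1,n):
            if s[j,4]>5 and ((c=="top" and 325<ce[j,0]<425 and 160<ce[j,1]<295) or (c=="side" and 250<ce[j,0]<400 and 215<ce[j,1]<325)): print(c,k,s[j],ce[j].round(1))
E
```

```text
top red [377 260   3  11  28] [378.  264.2]
top blue [365 211   6   2   8] [367.8 211.6]
top blue [365 215   6   4  14] [367.6 217. ]
top blue [388 216   3   3   7] [388.9 217.3]
top blue [365 246   6   2   8] [368.  246.4]
top blue [388 246   4   2   6] [389.2 246.3]
top blue [365 250   6   3  11] [367.5 251.4]
top blue [335 268   6   6  30] [337.4 270.6]
top yellow [375 199   5   3   6] [376.8 200.5]
top yellow [398 270   7   6  30] [401.2 272.6]
side red [285 269  17   7  51] [291.8 271.7]
side blue [261 244   6  10  54] [263.7 248.4]
side blue [338 251  13  11  75] [344.2 256.2]
side blue [304 265  13  12  79] [310.3 270.8]
side yellow [355 244  16  12 109] [362.1 249.3]
side yellow [292 290   7  12  68] [295.2 295.9]
```

View pics/topc.png

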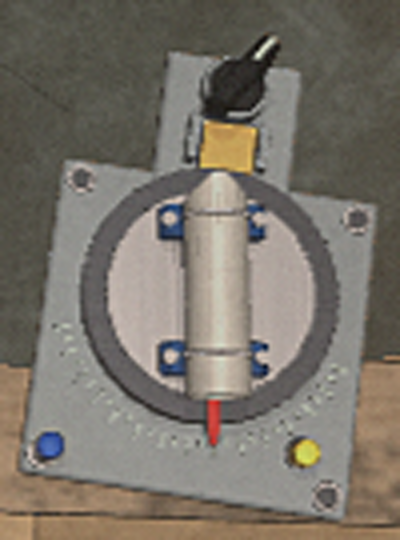

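View pics/sidec.png

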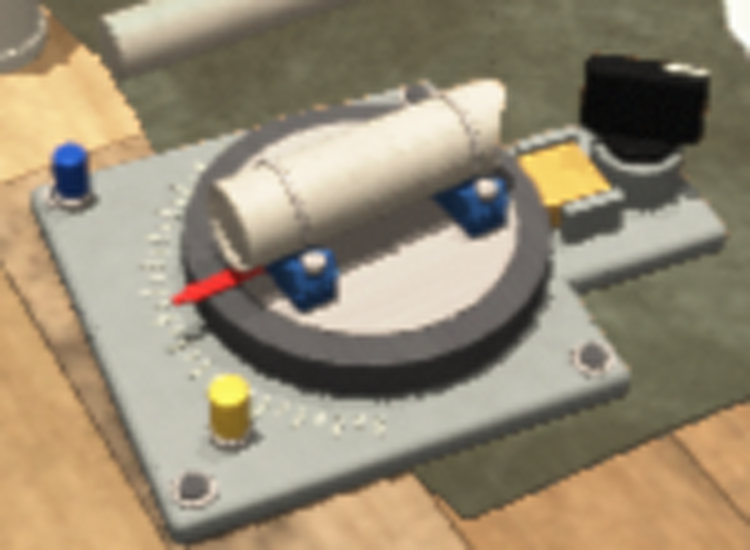

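```bash
python3 - <<'E'
from h import *
c="top"
P=lambda u,v,z,c="top":print(c,(u,v),ray(c,u,v,z).round(4))
P(325+211/4-.5,160+295/4-.5,.034)
P(337.3,270.3,.04); P(401.2,272.3,.04)
P(325+213/4-.5,160+444/4-.5,.035)
P(325+232/4-.5,160+105/4-.5,.076);P(325+272/4-.5,160+45/4-.5,.076)
s="side"
P(250+367/5-.5,215+218/5-.5,.034,s) # disc
P(250+70/5-.5,215+152/5-.5,.04,s);P(250+229/5-.5,215+385/5-.5,.04,s)
P(250+175/5-.5,215+300/5-.5,.035,s)
P(250+586/5-.5,215+65/5-.5,.076,s);P(250+705/5-.5,215+75/5-.5,.076,s)
# knob mask in both
for c in("top","side"):
    cams.get_image(c)
    r=silhouettes("knob_mid",c)[0]; m=r["region"]; v,u=np.nonzero(m); print(c,r["p"],m.sum(),u.min(),u.max(),v.min(),v.max())
E
```

```text
top (377.25, 233.25) [ 0.5133 -0.2573  0.034 ]
top (337.3, 270.3) [ 0.428  -0.1703  0.04  ]
top (401.2, 272.3) [ 0.4287 -0.3094  0.04  ]
top (377.75, 270.5) [ 0.4311 -0.259   0.035 ]
top (382.5, 185.75) [ 0.6122 -0.2627  0.076 ]
top (392.5, 170.75) [ 0.6472 -0.2846  0.076 ]
side (322.9, 258.1) [ 0.5166 -0.2506  0.034 ]
side (263.5, 244.9) [ 0.4282 -0.166   0.04  ]
side (295.3, 291.5) [ 0.4292 -0.3048  0.04  ]
side (284.5, 274.5) [ 0.432  -0.2544  0.035 ]
side (366.7, 227.5) [ 0.6128 -0.255   0.076 ]
side (390.5, 229.5) [ 0.6503 -0.2826  0.076 ]
top 0.72 237 376 394 168 188
side 0.65 471 366 391 226 247
```

```bash
python3 -m jog '[[[-15,15,0],[0,0,0],60],[[-28,29,0],[0,0,0],60],[[-28,29,0],[0,0,0],60],[[-28,29,0],[0,0,0],60],[[-28,29,0],[0,0,0],60],[[-28,29,0],[0,0,0],60],[[-28,29,0],[0,0,0],60],[[-28,29,0],[0,0,0],60],[[-28,29,0],[0,0,0],60],[[-28,29,0],[0,0,0],60],[[-28,29,0],[0,0,0],60],[[-28,29,0],[0,0,0],60],[[-28,29,0],[0,0,0],60],[[-28,29,0],[0,0,0],60],[[-28,29,0],[0,0,0],60],[[-28,29,0],[0,0,0],60],[[-28,29,0],[0,0,0],60],[[-28,29,0],[0,0,0],60],[[-28,29,0],[0,0,0],60],[[-28,29,0],[0,0,0],60]]' 40
python3 -c "
from bench import telemetry;print(telemetry.read_state()['qpos'].round(2))"
```

```text
t: 2.97
tool_pos: [0.565, -0.1137, 0.2315]
tcp_rot: [0.827, 0.563, 0.0, 0.0]
force: [0.5, 0.1, 0.5]
gripper_width: 0.699
[-0.12  0.42  0.32  1.75 -0.15  0.99  1.45]
```

```bash
python3 -m jog '[[[0,0,0],[0,0,0.12],45],[[0,0,0],[0,0,0.12],45],[[0,0,0],[0,0,0.12],45],[[0,0,0],[0,0,0.12],45],[[0,0,0],[0,0,0.12],45],[[0,0,0],[0,0,0.12],45],[[0,0,0],[0,0,0.12],45],[[0,0,0],[0,0,0.12],45],[[0,0,0],[0,0,0.12],45],[[0,0,0],[0,0,0.12],45],[[0,0,0],[0,0,0.12],45],[[0,0,0],[0,0,0.12],45],[[0,0,0],[0,0,0.12],45],[[0,0,0],[0,0,0.12],45],[[0,0,0],[0,0,0.12],45],[[0,0,0],[0,0,0.12],45],[[0,0,0],[0,0,0.12],45],[[0,0,0],[0,0,0.12],45],[[0,0,0],[0,0,0.12],45],[[0,0,0],[0,0,0.12],45]]'
python3 -m jog '[[[0,0,0],[0,0,0.12],45],[[0,0,0],[0,0,0.12],45],[[0,0,0],[0,0,0.12],45],[[0,0,0],[0,0,0.12],45],[[0,0,0],[0,0,0.12],45],[[0,0,0],[0,0,0.12],45],[[0,0,0],[0,0,0.12],45],[[0,0,0],[0,0,0.12],45]]'
cat >> h.py <<'E'
def move(target,psi):  # world TCP target, yaw of tool x (deg)
    s=telemetry.read_state(); from scipy.spatial.transform import Rotation as R
    M=R.from_quat(s["tcp_rot"]); m=M.as_matrix(); p0=np.degrees(np.arctan2(m[1,0],m[0,0]))
    d=(np.array(target)-s["tool_pos"])*1000
    print("t",round(s["t"],2),"tcp",s["tool_pos"].round(4),"psi",p0.round(1),"tilt",m[:,2].round(3),"tool shift mm",(m.T@d).round(1),"turn z rad",np.radians((p0-psi+180)%360-180).round(3))
    print("q",s["qpos"].round(2),"F",s["force"].round(1),"M",s["moment"].round(2),"w",round(float(s["gripper_width"]),3))
E
python3 -c "
from h import *; move([.631,-.2695,.1],-124)"
```

```text
t: 4.63
tool_pos: [0.5645, -0.1117, 0.2314]
tcp_rot: [0.822, -0.569, 0.0, -0.0]
force: [-0.3, -0.5, 0.3]
gripper_width: 0.529
t: 5.3
tool_pos: [0.5645, -0.1115, 0.2314]
tcp_rot: [-0.467, 0.884, 0.0, 0.0]
force: [1.2, -0.1, 0.1]
gripper_width: 0.525
t 5.3 tcp [ 0.5645 -0.1115  0.2314] psi -124.3 tilt [ 0.  0. -1.] tool shift mm [  93.  -144.   131.3] turn z rad -0.006
q [-0.64  0.67  1.13  1.78 -0.67  1.13 -1.46] F [ 1.2 -0.1  0.1] M [-0.05 -0.01  0.  ] w 0.525
```

```bash
python3 -m jog '[[[18,-28,15],[0,0,0],45],[[18,-29,15],[0,0,0],45],[[19,-29,15],[0,0,0],45],[[19,-29,15],[0,0,0],45],[[19,-29,20],[0,0,0],45],[[0,0,20],[0,0,0],45],[[0,0,0],[0,0,0],45]]'
python3 - <<'E'
from h import *; move([.631,-.2695,.048],-124)
im=cams.get_image("side"); crop(im,280,160,160,120,5,"s1.png",[proj("side",[.631,-.2695,.064])])
im=cams.get_image("top"); crop(im,325,120,120,120,5,"t1.png")
E
```

```text
t: 5.88
tool_pos: [0.6293, -0.2707, 0.127]
tcp_rot: [-0.468, 0.884, 0.002, -0.002]
force: [0.1, 1.9, -0.5]
gripper_width: 0.526
t 5.88 tcp [ 0.6293 -0.2707  0.127 ] psi -124.2 tilt [-0.005  0.002 -1.   ] tool shift mm [-2.1 -1.2 79. ] turn z rad -0.004
q [-0.21  0.92  0.93  1.54 -0.8   1.1  -1.25] F [ 0.1  1.9 -0.5] M [ 0.07 -0.01  0.  ] w 0.526
```

View pics/s1.png

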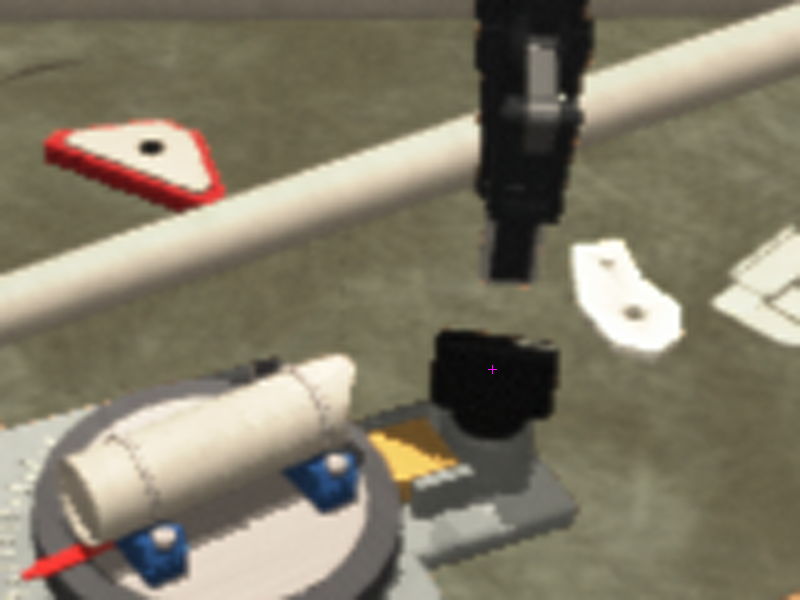

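View pics/t1.png

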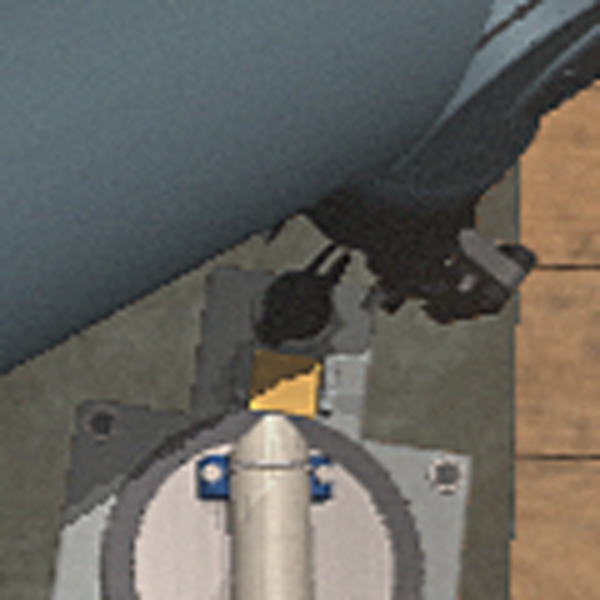

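```bash
python3 - <<'E'
from h import *
for z in (.127,.115): print(((proj("side",[.6293,-.2707,z])-[280,160])*5).round())
for z in (.076,.042): print(((proj("side",[.631,-.2695,z])-[280,160])*5).round())
# bar corner fit : mask silhouette vs model
from scipy.optimize import minimize
E
```

```text
[504. 244.]
[501. 269.]
[493. 344.]
[485. 408.]
```

```bash
python3 -m jog '[[[0,0,25],[0,0,0],45],[[-1,0,25],[0,0,0],45],[[0,0,20],[0,0,0],45],[[0,0,9],[0,0,0],45],[[0,0,0],[0,0,0],45],[[0,0,0],[0,0,0],45]]'
python3 - <<'E'
from h import *; move([.629,-.2695,.048],-124)
im=cams.get_image("side"); crop(im,280,160,160,120,5,"s2.png")
im=cams.get_image("top"); crop(im,325,120,120,120,5,"t2.png")
E
```

```text
t: 6.48
tool_pos: [0.633, -0.2683, 0.0538]
tcp_rot: [-0.47, 0.883, -0.001, 0.0]
force: [-0.0, 0.1, 0.5]
gripper_width: 0.525
t 6.48 tcp [ 0.633  -0.2683  0.0538] psi -124.0 tilt [ 0.001 -0.001 -1.   ] tool shift mm [3.2 2.7 5.8] turn z rad 0.0
q [-0.18  1.    0.87  1.57 -0.87  0.99 -1.21] F [-0.   0.1  0.5] M [-0.05  0.02  0.  ] w 0.525
```

View pics/s2.png

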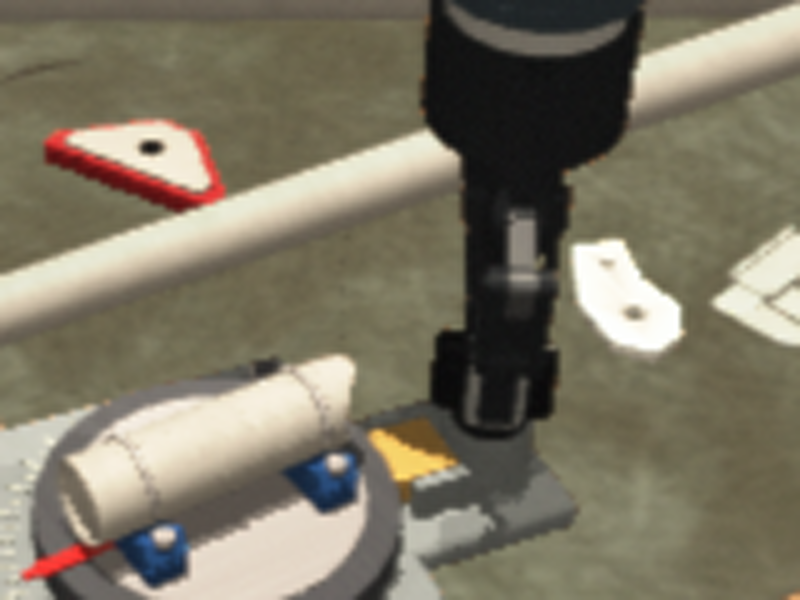

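View pics/t2.png

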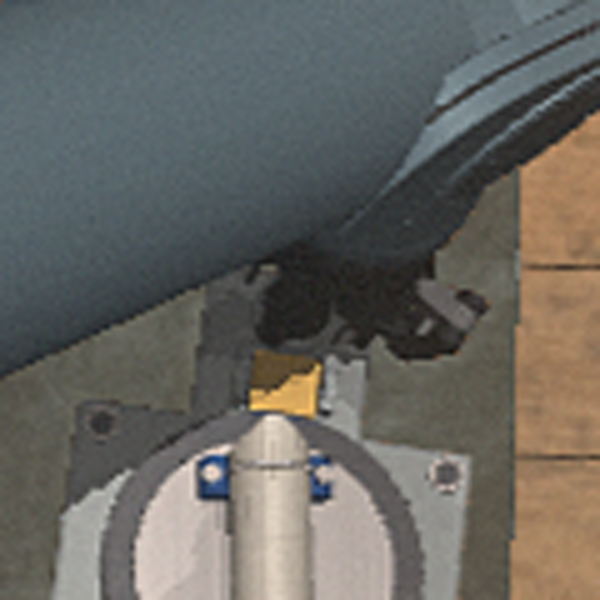

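```bash
python3 -m jog '[[[0,0,4],[0,0,0],30],[[0,0,0],[0,0,0],5],[[0,0,0],[0,0,0],5],[[0,0,0],[0,0,0],5],[[0,0,0],[0,0,0],5],[[0,0,0],[0,0,0],5]]' 40
python3 - <<'E'
from h import *; move([.633,-.2683,.048],-124)
E
```

```text
t: 7.08
tool_pos: [0.633, -0.2685, 0.0489]
tcp_rot: [-0.469, 0.883, -0.0, 0.001]
force: [0.8, 2.3, 3.5]
gripper_width: 0.145
t 7.08 tcp [ 0.633  -0.2685  0.0489] psi -124.0 tilt [ 0.002  0.    -1.   ] tool shift mm [-0.1  0.1  0.9] turn z rad -0.0
q [-0.18  1.01  0.86  1.57 -0.88  0.99 -1.2 ] F [0.8 2.3 3.5] M [ 0.43 -0.43 -0.2 ] w 0.145
```

```bash
python3 -m jog '[[[0,0,0],[0,0,-0.1],5],[[0,0,0],[0,0,-0.1],5],[[0,0,0],[0,0,-0.1],5],[[0,0,0],[0,0,-0.1],5],[[0,0,0],[0,0,-0.1],5],[[0,0,0],[0,0,-0.1],5],[[0,0,0],[0,0,-0.1],5],[[0,0,0],[0,0,-0.1],5]]'
python3 - <<'E'
from h import *; move([.633,-.2683,.048],-56)
E
```

```text
t: 7.75
tool_pos: [0.6328, -0.2695, 0.0489]
tcp_rot: [0.777, -0.629, 0.001, -0.0]
force: [2.4, 0.2, 1.5]
gripper_width: 0.14
t 7.75 tcp [ 0.6328 -0.2695  0.0489] psi -78.0 tilt [ 0.002 -0.001 -1.   ] tool shift mm [-1.1 -0.5  0.9] turn z rad -0.383
q [-0.09  0.94  0.69  1.56 -0.71  0.91 -0.51] F [2.4 0.2 1.5] M [ 0.01 -0.53 -0.26] w 0.14
```

```bash
python3 -m jog '[[[0,0,0],[0,0,-0.1],5],[[0,0,0],[0,0,-0.1],5],[[0,0,0],[0,0,-0.1],5],[[0,0,0],[0,0,-0.05],5],[[0,0,0],[0,0,0],5],[[0,0,0],[0,0,0],5],[[0,0,0],[0,0,0],5]]'
python3 - <<'E'
from h import *; move([.633,-.2683,.048],-56)
E
```

```text
t: 8.33
tool_pos: [0.6329, -0.2698, 0.0489]
tcp_rot: [0.873, -0.487, 0.001, 0.0]
force: [5.3, -2.3, 3.2]
gripper_width: 0.149
t 8.33 tcp [ 0.6329 -0.2698  0.0489] psi -58.3 tilt [ 0.002 -0.002 -1.   ] tool shift mm [-1.3 -0.9  0.9] turn z rad -0.041
q [-0.05  0.91  0.62  1.56 -0.63  0.88 -0.22] F [ 5.3 -2.3  3.2] M [-0.33 -0.92 -1.2 ] w 0.149
```

```bash
python3 -m jog '[[[0,0,0],[0,0,0],40],[[0,0,0],[0,0,0],40],[[0,0,0],[0,0,0],40],[[0,0,0],[0,0,0],40],[[0,0,-25],[0,0,0],40],[[0,0,-40],[0,0,0],40],[[0,0,-40],[0,0,0],60],[[0,0,0],[0,0,0],60]]'
python3 - <<'E'
from h import *; move([.515,-.254,.15],-58)
im=cams.get_image("side"); crop(im,260,160,160,120,5,"s3.png")
im=cams.get_image("top"); crop(im,325,120,120,160,4,"t3.png")
E
```

```text
t: 9.0
tool_pos: [0.6356, -0.2717, 0.1615]
tcp_rot: [0.874, -0.486, 0.006, -0.0]
force: [1.7, -1.9, 0.8]
gripper_width: 0.703
t 9.0 tcp [ 0.6356 -0.2717  0.1615] psi -58.2 tilt [ 0.01  -0.005 -1.   ] tool shift mm [-78.7  93.1  10.2] turn z rad -0.003
q [-0.09  0.78  0.7   1.51 -0.55  1.04 -0.27] F [ 1.7 -1.9  0.8] M [-0.08 -0.09 -0.01] w 0.703
```

View pics/s3.png

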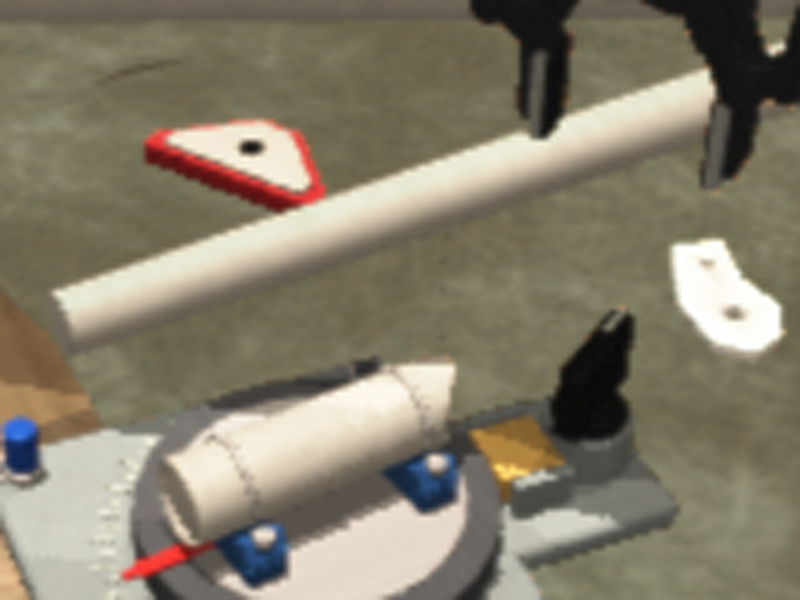

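View pics/t3.png

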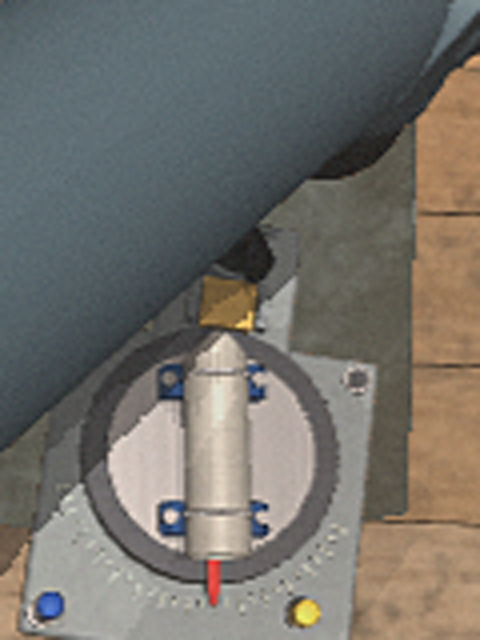

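```bash
python3 -m jog '[[[-20,23,0],[0,0,0],70],[[-20,23,0],[0,0,0],70],[[-20,23,0],[0,0,0],70],[[-19,24,0],[0,0,0],70],[[0,0,0],[0,0,0.105],70],[[0,0,0],[0,0,0.105],70],[[0,0,0],[0,0,0.105],70],[[0,0,0],[0,0,0.105],70],[[0,0,0],[0,0,0.105],70],[[0,0,0],[0,0,0],70]]'
python3 - <<'E'
from h import *; move([.515,-.254,.045],-88.3)
im=cams.get_image("side"); crop(im,240,120,160,160,5,"s4.png")
E
```

```text
t: 9.93
tool_pos: [0.5103, -0.2498, 0.1516]
tcp_rot: [0.717, -0.697, -0.001, 0.001]
force: [0.6, -0.1, -0.3]
gripper_width: 0.82
t 9.93 tcp [ 0.5103 -0.2498  0.1516] psi -88.4 tilt [-0.004  0.001 -1.   ] tool shift mm [  4.4  -4.9 106.6] turn z rad -0.002
q [-0.24  0.66  0.86  1.86 -0.62  0.92 -0.62] F [ 0.6 -0.1 -0.3] M [-0.02 -0.05 -0.02] w 0.82
```

View pics/s4.png

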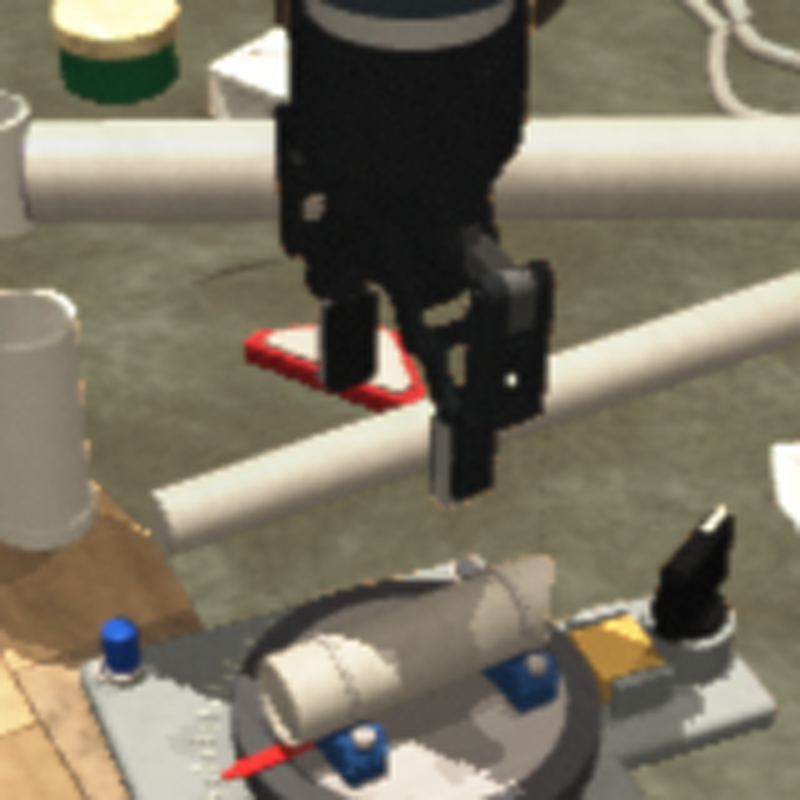

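```bash
python3 -m jog '[[[4,-5,0],[0,0,0],70],[[0,0,35],[0,0,0],70],[[0,0,35],[0,0,0],70],[[0,0,26],[0,0,0],70],[[0,0,6],[0,0,0],70],[[0,0,0],[0,0,0],70],[[0,0,0],[0,0,0],70]]'
python3 - <<'E'
from h import *; move([.515,-.254,.045],-88.3)
im=cams.get_image("side"); crop(im,240,120,160,160,5,"s5.png")
E
```

```text
t: 10.57
tool_pos: [0.517, -0.2554, 0.0521]
tcp_rot: [0.718, -0.696, 0.0, -0.0]
force: [-0.1, -0.1, 0.7]
gripper_width: 0.821
t 10.57 tcp [ 0.517  -0.2554  0.0521] psi -88.2 tilt [ 0.001 -0.001 -1.   ] tool shift mm [-1.4  2.   7.1] turn z rad 0.002
q [-0.13  0.8   0.73  1.88 -0.76  0.76 -0.52] F [-0.1 -0.1  0.7] M [-0.01 -0.02 -0.02] w 0.821
```

View pics/s5.png

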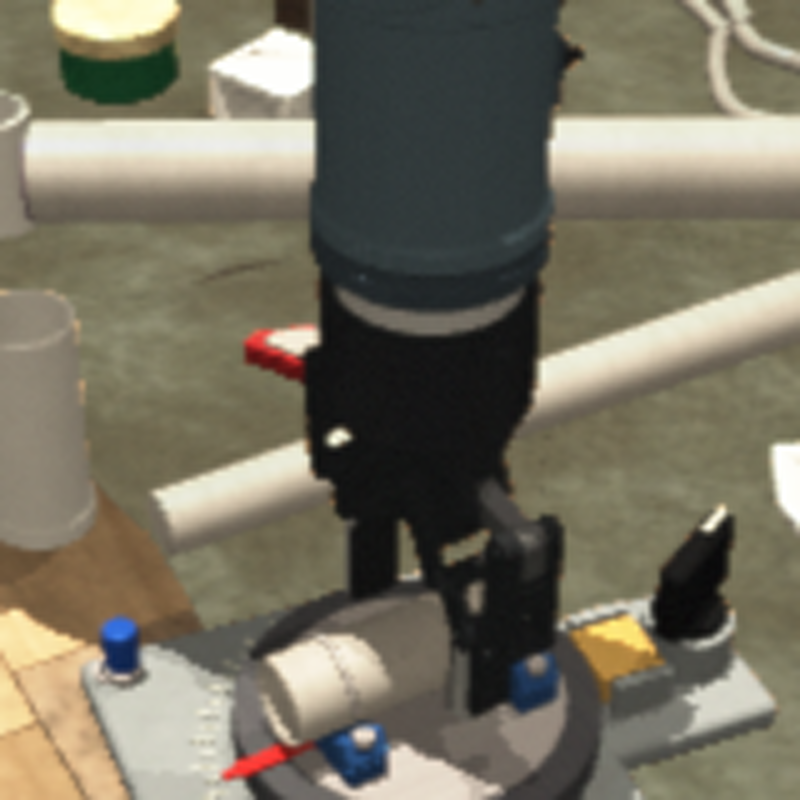

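```bash
python3 -m jog '[[[-1,3,6],[0,0,0],70],[[0,0,0],[0,0,0],50],[[0,0,0],[0,0,0],20],[[0,0,0],[0,0,0],20],[[0,0,0],[0,0,0],20],[[0,0,0],[0,0,0],20],[[0,0,0],[0,0,0],20],[[0,0,0],[0,0,0],20]]' 30
python3 - <<'E'
from h import *; move([.515,-.254,.045],-88.3)
E
```

```text
t: 11.28
tool_pos: [0.5139, -0.2555, 0.0463]
tcp_rot: [0.718, -0.696, 0.002, 0.0]
force: [-1.2, -5.6, 6.0]
gripper_width: 0.403
t 11.28 tcp [ 0.5139 -0.2555  0.0463] psi -88.3 tilt [ 0.002 -0.003 -1.   ] tool shift mm [-1.5 -1.1  1.3] turn z rad 0.0
q [-0.13  0.8   0.72  1.88 -0.77  0.75 -0.51] F [-1.2 -5.6  6. ] M [-0.81  0.27 -0.03] w 0.403
```

```bash
python3 -m jog '[[[0,0,0],[0,0,0.05],20],[[0,0,0],[0,0,0.08],20],[[0,0,0],[0,0,0.08],20],[[0,0,0],[0,0,0.08],20],[[0,0,0],[0,0,0.08],20],[[0,0,0],[0,0,0.08],20],[[0,0,0],[0,0,0.08],20],[[0,0,0],[0,0,0.08],20],[[0,0,0],[0,0,0.08],20],[[0,0,0],[0,0,0.08],20],[[0,0,0],[0,0,0.03],20],[[0,0,0],[0,0,0],20],[[0,0,0],[0,0,0],20]]' 
python3 - <<'E'
from h import *; move([.514,-.2555,.046],-88.3-46.5)
im=cams.get_image("side"); crop(im,240,200,160,120,5,"s6.png")
im2=cams.get_image("top"); crop(im2,325,160,100,135,4,"t6.png")
E
```

```text
t: 12.37
tool_pos: [0.5142, -0.2549, 0.0463]
tcp_rot: [-0.39, 0.921, -0.001, 0.0]
force: [-0.0, -2.6, 7.7]
gripper_width: 0.407
t 12.37 tcp [ 0.5142 -0.2549  0.0463] psi -134.1 tilt [ 0.002 -0.002 -1.   ] tool shift mm [ 0.6 -0.3  0.3] turn z rad 0.012
q [-0.24  0.89  0.89  1.89 -0.94  0.85 -1.18] F [-0.  -2.6  7.7] M [-0.7   0.36 -0.18] w 0.407
```

View pics/s6.png

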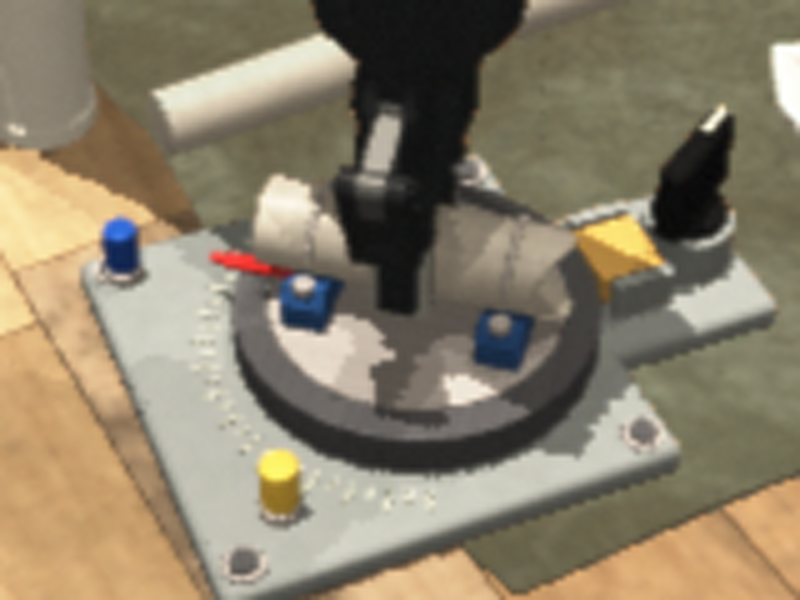

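View pics/t6.png

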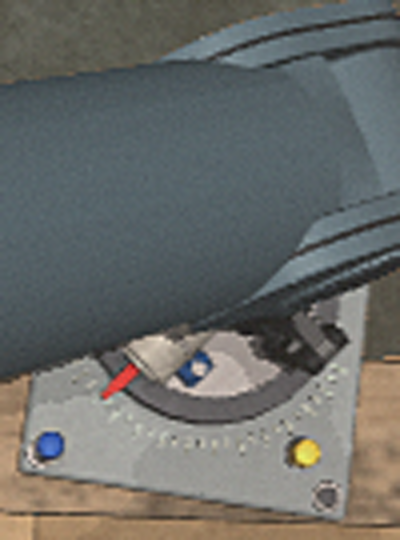

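```bash
cat >> h.py <<'E'
C={"top":np.array([.5133,-.2573]),"side":np.array([.5166,-.2506])}
PIN={"top":np.array([.428,-.1703]),"side":np.array([.4282,-.166])}
def aim(c,im,cr):
    m=color(im,"red"); mm=np.zeros_like(m); u0,v0,w,h=cr; mm[v0:v0+h,u0:u0+w]=m[v0:v0+h,u0:u0+w]
    v,u=np.nonzero(mm)
    W=np.array([ray(c,a,b,.035)[:2] for a,b in zip(u,v)])
    mu=W.mean(0); d=np.linalg.svd(W-mu)[2][0]; 
    if d@(mu-C[c])<0:d=-d
    r=np.linalg.norm(W-C[c],axis=1); tip=W[np.argsort(r)[-3:]].mean(0)
    a=lambda x:np.degrees(np.arctan2(x[1],-x[0]))
    p=PIN[c]-C[c]
    print(c,"n",len(u),"pin",a(p).round(1),"centroid",a(mu-C[c]).round(1),"tip",a(tip-C[c]).round(1),r.max().round(4),"axis",a(d).round(1), "axis-line offset at pin mm",(1000*(d[0]*(PIN[c]-mu)[1]-d[1]*(PIN[c]-mu)[0])).round(1),"at centre",(1000*(d[0]*(C[c]-mu)[1]-d[1]*(C[c]-mu)[0])).round(1))
E
python3 - <<'E'
from h import *
im=cams.get_image("side"); im2=cams.get_image("top")
aim("side",im,(275,235,30,30)); aim("top",im2,(345,245,25,20))
for l in("pointer_tip","pin_blue_top","tube_mid"):
  for c in("side","top"):
    print(l,c,[(round(float(d["p"]),2),[round(float(x),4) for x in d["location"]]) for d in landmark_of(l,c)][:2])
E
```

```text
side n 36 pin 43.7 centroid 41.4 tip 41.7 0.083 axis 46.3 axis-line offset at pin mm -0.3 at centre -5.8
top n 28 pin 45.6 centroid 44.8 tip 44.4 0.0825 axis 44.1 axis-line offset at pin mm -2.2 at centre 0.8
pointer_tip side [(0.74, [0.4306, -0.1677, 0.0388]), (0.6, [0.4538, -0.19, 0.0343])]
pointer_tip top [(0.79, [0.4548, -0.1946, 0.0315])]
pin_blue_top side [(0.41, [0.4317, -0.1708, 0.0398])]
pin_blue_top top [(0.49, [0.4283, -0.1672, 0.0388]), (0.36, [0.4323, -0.3078, 0.0428])]
tube_mid side [(0.93, [0.5168, -0.2541, 0.0596])]
tube_mid top [(0.58, [0.5134, -0.2525, 0.0604])]
```

```bash
python3 -m jog '[[[0,0,0],[0,0,0.022],20],[[0,0,0],[0,0,0],20],[[0,0,0],[0,0,0],20],[[0,0,0],[0,0,0],20],[[0,0,0],[0,0,0],20],[[0,0,0],[0,0,0],20],[[0,0,0],[0,0,0],20]]' 
python3 - <<'E'
from h import *; move([.514,-.2555,.046],-88.3-46.5)
im=cams.get_image("side"); im2=cams.get_image("top")
aim("side",im,(275,235,30,30)); aim("top",im2,(345,245,25,20))
E
```

```text
t: 13.45
tool_pos: [0.5142, -0.2548, 0.0463]
tcp_rot: [-0.38, 0.925, -0.001, 0.0]
force: [-0.3, -3.2, 6.6]
gripper_width: 0.406
t 13.45 tcp [ 0.5142 -0.2548  0.0463] psi -135.4 tilt [ 0.002 -0.002 -1.   ] tool shift mm [ 0.6 -0.3  0.3] turn z rad -0.01
q [-0.24  0.9   0.9   1.89 -0.95  0.85 -1.19] F [-0.3 -3.2  6.6] M [-0.73  0.39 -0.15] w 0.406
side n 40 pin 43.7 centroid 42.9 tip 43.8 0.082 axis 50.2 axis-line offset at pin mm 5.1 at centre -8.6
top n 30 pin 45.6 centroid 46.0 tip 46.2 0.0827 axis 45.8 axis-line offset at pin mm 0.7 at centre 0.3
```

```bash
python3 -m jog '[[[0,0,0],[0,0,0],68],[[0,0,0],[0,0,0],68],[[0,0,0],[0,0,0],68],[[0,0,0],[0,0,0],68],[[0,0,0],[0,0,0],68],[[0,0,-20],[0,0,0],68],[[0,0,-35],[0,0,0],68],[[0,0,-35],[0,0,0],68],[[0,0,-25],[0,0,0],68],[[0,0,0],[0,0,0],68]]' 
python3 - <<'E'
from h import *; move([.633,-.2695,.16],-58.3)
E
```

```text
t: 14.38
tool_pos: [0.5157, -0.2556, 0.165]
tcp_rot: [-0.38, 0.925, -0.003, 0.002]
force: [0.2, 0.4, -0.6]
gripper_width: 0.796
t 14.38 tcp [ 0.5157 -0.2556  0.165 ] psi -135.3 tilt [ 0.007 -0.003 -1.   ] tool shift mm [-73.7 -92.3   5.9] turn z rad -1.345
q [-0.34  0.75  1.07  1.84 -0.78  1.03 -1.31] F [ 0.2  0.4 -0.6] M [-0.05 -0.02 -0.01] w 0.796
```

```bash
python3 -m jog '[[[-18,-23,0],[0,0,0],50],[[-18,-23,0],[0,0,0],40],[[-18,-23,0],[0,0,0],40],[[-19,-23,0],[0,0,0],40],[[0,0,0],[0,0,-0.112],40],[[0,0,0],[0,0,-0.112],40],[[0,0,0],[0,0,-0.112],40],[[0,0,0],[0,0,-0.112],40],[[0,0,0],[0,0,-0.112],40],[[0,0,0],[0,0,-0.112],40],[[0,0,0],[0,0,-0.112],40],[[0,0,0],[0,0,-0.112],40],[[0,0,0],[0,0,-0.112],40],[[0,0,0],[0,0,-0.112],40],[[0,0,0],[0,0,-0.112],40],[[0,0,0],[0,0,-0.112],40],[[0,0,0],[0,0,0],40]]' 
python3 - <<'E'
from h import *; move([.633,-.2698,.049],-58.3)
im=cams.get_image("side"); crop(im,250,160,160,150,5,"s7.png")
im2=cams.get_image("top"); crop(im2,325,160,100,135,4,"t7.png")
aim("side",im,(275,235,30,30)); aim("top",im2,(345,245,25,20))
for c,i in(("top",im2),("side",im)):
    m=color(i,"blue").astype(np.uint8)
    n,l,s,ce=cv2.connectedComponentsWithStats(m)
    for j in range(1,n):
        if s[j,4]>5 and ((c=="top" and 325<ce[j,0]<425 and 160<ce[j,1]<295) or (c=="side" and 250<ce[j,0]<400 and 215<ce[j,1]<325)): print(c,s[j],ce[j].round(1))
E
```

```text
t: 15.8
tool_pos: [0.6298, -0.2675, 0.1597]
tcp_rot: [0.874, -0.486, -0.0, -0.0]
force: [0.4, -0.5, 0.4]
gripper_width: 0.468
t 15.8 tcp [ 0.6298 -0.2675  0.1597] psi -58.1 tilt [-0.     0.001 -1.   ] tool shift mm [  3.8  -1.5 110.7] turn z rad 0.003
q [-0.1   0.78  0.71  1.52 -0.55  1.05 -0.27] F [ 0.4 -0.5  0.4] M [ 0.03 -0.   -0.05] w 0.468
side n 38 pin 43.7 centroid 42.8 tip 43.8 0.082 axis 50.5 axis-line offset at pin mm 5.4 at centre -9.0
top n 29 pin 45.6 centroid 46.0 tip 45.9 0.0827 axis 44.7 axis-line offset at pin mm -0.3 at centre 1.5
top [380 213   5   4  11] [381.7 214.3]
top [394 227   5   6  11] [396.1 229.5]
top [359 232   4   4   6] [360.7 233.7]
top [355 236   5   4  12] [356.7 237.4]
top [369 250   6   6  14] [371.2 252.6]
top [335 268   6   7  33] [337.3 270.7]
side [261 244   6  10  54] [263.7 248.4]
side [296 255  12  10  71] [301.3 259.9]
side [335 263  11  11  68] [339.6 268.4]
```

View pics/s7.png

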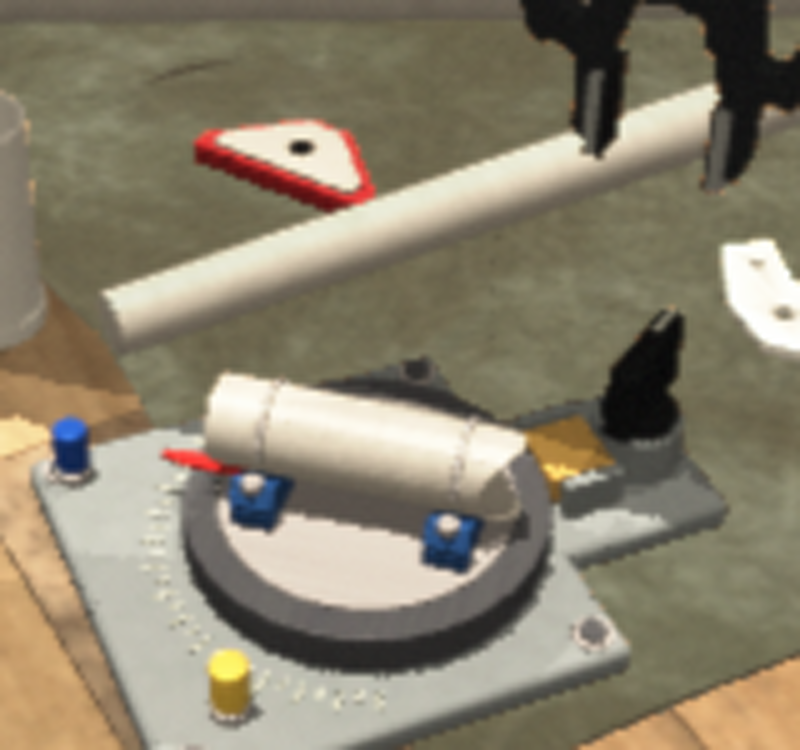

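View pics/t7.png

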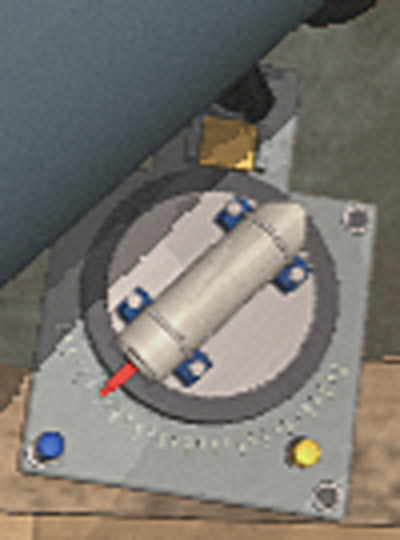

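```bash
python3 - <<'E'
from h import *
q=lambda x,y:(325+x/4-.5,160+y/4-.5)
A=lambda d:np.degrees(np.arctan2(d[1],-d[0])).round(1)
S=[ray("top",*q(*p),.048)[:2] for p in((235,210),(293,272),(135,303),(193,365))]
c=sum(S)/4; print("c",c,"axis",A((S[2]+S[3]-S[0]-S[1])),A(S[2]-S[0]),A(S[3]-S[1]))
pin=ray("top",*q(49,443),.04)[:2]; print("pin",pin,A(pin-c))
for z in(.034,): print("disc",ray("top",*q(210.5,295),z)[:2])
q=lambda x,y:(250+x/5-.5,160+y/5-.5)
a=ray("side",*q(253,485),.048)[:2];b=ray("side",*q(449,523),.048)[:2];print("side axis",A(a-b),np.linalg.norm(a-b))
# Tube silhouette axis
im=cams.get_image("side"); cams.get_image("top")
# disc centre by silhouette top ellipse of swivel
for c_ in("top",):
    for l in("swivel","tube_mid"):
        for r in silhouettes(l,c_)[:2]:
            v,u=np.nonzero(r["region"]); print(l,r["p"],u.min(),u.max(),v.min(),v.max(),u.mean().round(1),v.mean().round(1))
E
```

```text
c [ 0.51566362 -0.25727257] axis 45.5 45.3 45.7
pin [ 0.42808445 -0.16907053] 45.2
disc [ 0.51329274 -0.25700528]
side axis 44.2 0.07663772741340388
swivel 0.92 346 407 202 265 376.6 233.6
tube_mid 0.6 345 408 201 266 376.6 233.6
```

```bash
python3 -m jog '[[[2,-1,30],[0,0,0],45],[[0,0,35],[0,0,0],45],[[0,0,25],[0,0,0],45],[[0,0,0],[0,0,0],45],[[0,0,0],[0,0,0],45]]' 
python3 - <<'E'
from h import *; move([.633,-.2695,.049],-58.3)
E
```

```text
t: 16.52
tool_pos: [0.6313, -0.2686, 0.0695]
tcp_rot: [0.873, -0.488, -0.001, 0.0]
force: [-0.5, 0.1, 0.9]
gripper_width: 0.528
t 16.52 tcp [ 0.6313 -0.2686  0.0695] psi -58.4 tilt [-0.002  0.001 -1.   ] tool shift mm [ 1.7 -1.1 20.5] turn z rad -0.001
q [-0.06  0.89  0.64  1.56 -0.62  0.92 -0.23] F [-0.5  0.1  0.9] M [-0.05 -0.    0.04] w 0.528
```

```bash
python3 -m jog '[[[1,-1,20],[0,0,0],45],[[0,0,0],[0,0,0],40],[[0,0,0],[0,0,0],5],[[0,0,0],[0,0,0],5],[[0,0,0],[0,0,0],5],[[0,0,0],[0,0,0],5],[[0,0,0],[0,0,0],5]]' 40
python3 - <<'E'
from h import *; move([.633,-.2695,.049],-58.3)
im=cams.get_image("side"); crop(im,250,160,160,150,5,"s8.png")
E
```

```text
t: 17.1
tool_pos: [0.634, -0.2693, 0.0524]
tcp_rot: [0.873, -0.488, 0.001, -0.001]
force: [-1.9, 1.8, 7.3]
gripper_width: 0.152
t 17.1 tcp [ 0.634  -0.2693  0.0524] psi -58.4 tilt [ 0.002  0.001 -1.   ] tool shift mm [-0.4  1.   3.4] turn z rad -0.002
q [-0.05  0.91  0.63  1.55 -0.64  0.89 -0.22] F [-1.9  1.8  7.3] M [ 0.56  0.53 -0.6 ] w 0.152
```

View pics/s8.png

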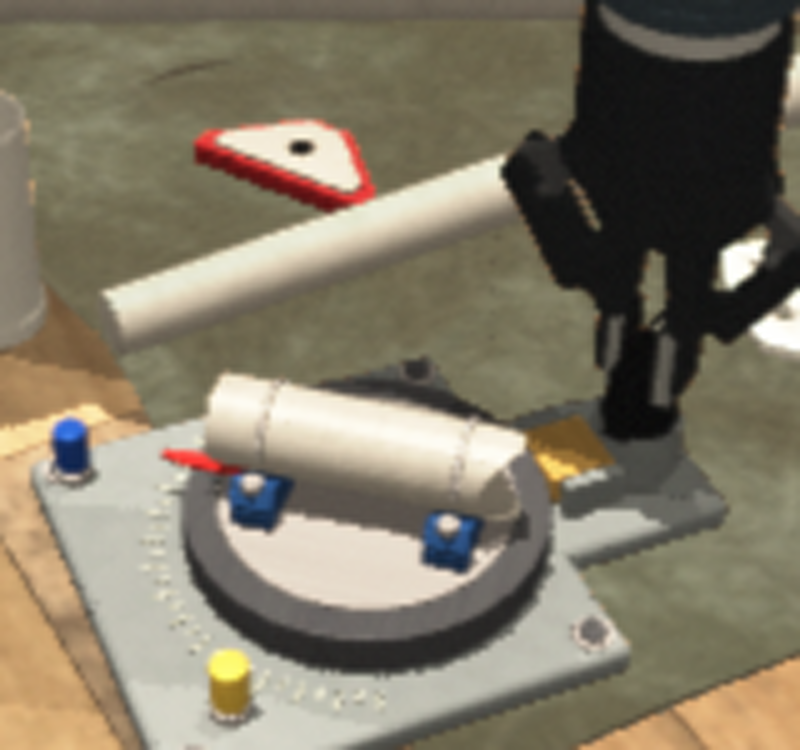

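```bash
python3 -m jog '[[[0,0,0],[0,0,0.1],5],[[0,0,0],[0,0,0.1],5],[[0,0,0],[0,0,0.1],5],[[0,0,0],[0,0,0.1],5],[[0,0,0],[0,0,0.1],5],[[0,0,0],[0,0,0.1],5],[[0,0,0],[0,0,0.1],5],[[0,0,0],[0,0,0.1],5],[[0,0,0],[0,0,0.1],5],[[0,0,0],[0,0,0.1],5],[[0,0,0],[0,0,0.07],5],[[0,0,0],[0,0,0],5],[[0,0,0],[0,0,0],5],[[0,0,0],[0,0,0],5]]' 
python3 - <<'E'
from h import *; move([.633,-.2695,.049],-124)
im=cams.get_image("side");im2=cams.get_image("top")
aim("side",im,(275,235,30,30)); aim("top",im2,(345,245,25,20))
E
```

```text
t: 18.32
tool_pos: [0.6343, -0.2693, 0.0525]
tcp_rot: [-0.503, 0.864, -0.001, 0.001]
force: [-2.5, 2.0, 6.1]
gripper_width: 0.143
t 18.32 tcp [ 0.6343 -0.2693  0.0525] psi -119.6 tilt [ 0.002 -0.    -1.   ] tool shift mm [0.8 1.  3.5] turn z rad 0.076
q [-0.18  1.01  0.86  1.56 -0.87  0.99 -1.13] F [-2.5  2.   6.1] M [ 0.28  0.35 -0.15] w 0.143
side n 38 pin 43.7 centroid 42.8 tip 43.8 0.082 axis 50.5 axis-line offset at pin mm 5.4 at centre -9.0
top n 29 pin 45.6 centroid 46.0 tip 45.9 0.0827 axis 44.7 axis-line offset at pin mm -0.3 at centre 1.5
```

```bash
python3 -m jog '[[[0,0,0],[0,0,0.06],5],[[0,0,0],[0,0,0.06],5],[[0,0,0],[0,0,0.02],5],[[0,0,0],[0,0,0],5],[[0,0,0],[0,0,0],5],[[0,0,0],[0,0,0],5]]' 
python3 - <<'E'
from h import *; move([.633,-.2695,.049],-124)
E
```

```text
t: 18.92
tool_pos: [0.6343, -0.2693, 0.0524]
tcp_rot: [-0.441, 0.897, -0.0, 0.001]
force: [-2.1, 1.2, 5.3]
gripper_width: 0.145
t 18.92 tcp [ 0.6343 -0.2693  0.0524] psi -127.6 tilt [ 0.002 -0.    -1.   ] tool shift mm [0.9 0.9 3.4] turn z rad -0.063
q [-0.19  1.02  0.89  1.56 -0.9   1.01 -1.26] F [-2.1  1.2  5.3] M [0.23 0.38 0.04] w 0.145
```

```bash
python3 -m jog '[[[0,0,0],[0,0,0.03],5],[[0,0,0],[0,0,0.03],5],[[0,0,0],[0,0,0],5],[[0,0,0],[0,0,0],5]]' 
python3 - <<'E'
from h import *; move([.633,-.2695,.049],-124)
E
```

```text
t: 19.25
tool_pos: [0.6343, -0.2694, 0.0525]
tcp_rot: [-0.414, 0.91, -0.001, 0.001]
force: [-1.3, 1.6, 5.4]
gripper_width: 0.142
t 19.25 tcp [ 0.6343 -0.2694  0.0525] psi -131.0 tilt [ 0.002 -0.    -1.   ] tool shift mm [0.9 0.9 3.5] turn z rad -0.123
q [-0.19  1.03  0.9   1.56 -0.91  1.01 -1.31] F [-1.3  1.6  5.4] M [0.2  0.36 0.22] w 0.142
```

```bash
python3 -m jog '[[[0,0,0],[0,0,0.03],5],[[0,0,0],[0,0,0.03],5],[[0,0,0],[0,0,0],5],[[0,0,0],[0,0,0],5]]' 
python3 - <<'E'
from h import *; move([.633,-.2695,.049],-124)
im=cams.get_image("side"); crop(im,250,160,160,150,5,"s9.png")
aim("side",im,(275,235,30,30))
E
```

```text
t: 19.58
tool_pos: [0.6343, -0.2694, 0.0525]
tcp_rot: [-0.389, 0.921, -0.001, 0.0]
force: [-3.1, 1.3, 7.1]
gripper_width: 0.145
t 19.58 tcp [ 0.6343 -0.2694  0.0525] psi -134.3 tilt [ 0.001 -0.001 -1.   ] tool shift mm [1.  0.9 3.5] turn z rad -0.179
q [-0.2   1.03  0.91  1.56 -0.92  1.02 -1.36] F [-3.1  1.3  7.1] M [0.22 0.5  1.55] w 0.145
side n 38 pin 43.7 centroid 42.8 tip 43.8 0.082 axis 50.5 axis-line offset at pin mm 5.4 at centre -9.0
```

View pics/s9.png

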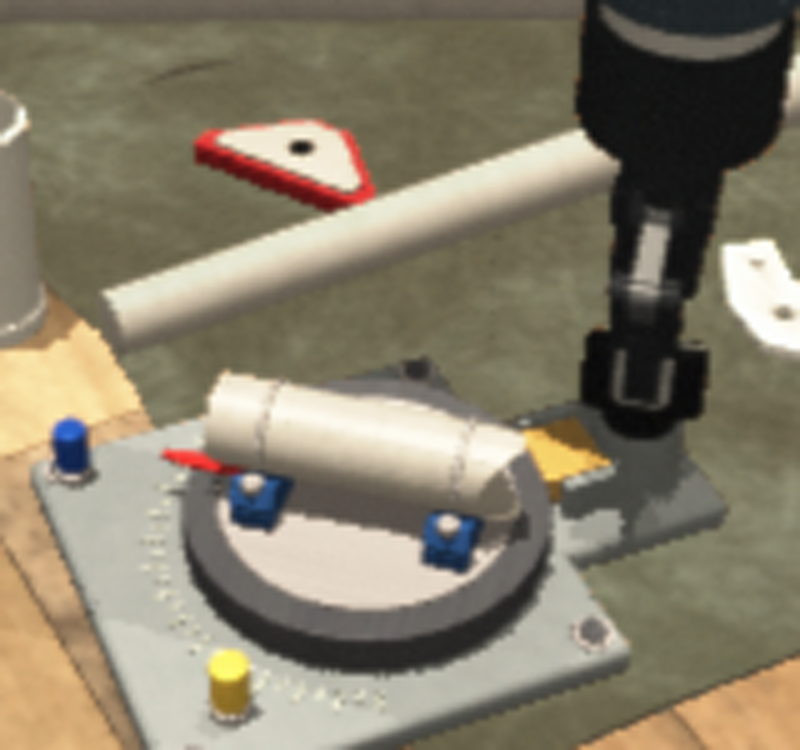

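```bash
python3 -m jog '[[[0,0,0],[0,0,-0.03],5],[[0,0,0],[0,0,0],40],[[0,0,0],[0,0,0],40],[[0,0,0],[0,0,0],40],[[0,0,0],[0,0,0],40],[[0,0,0],[0,0,0],40],[[0,0,-20],[0,0,0],40],[[0,0,-40],[0,0,0],40],[[0,0,-40],[0,0,0],40],[[0,0,-30],[0,0,0],40],[[0,0,0],[0,0,0],40],[[0,0,0],[0,0,0],40],[[0,0,0],[0,0,0],40]]' 
python3 - <<'E'
from h import *; move([.633,-.2695,.049],-124)
im=cams.get_image("side"); crop(im,250,160,160,150,5,"s10.png"); cv2.imwrite("pics/full10.png",im)
im2=cams.get_image("top"); crop(im2,325,160,100,135,4,"t10.png")
aim("side",im,(275,235,30,30)); aim("top",im2,(345,245,25,20))
for l in ["head_tube_mid","discs","plate"]:
  for c in("side","top"): print(l,c,[(round(float(d["p"]),2),[round(float(x),4) for x in d["location"]]) for d in landmark_of(l,c)][:2])
E
```

```text
t: 20.72
tool_pos: [0.6332, -0.2687, 0.1795]
tcp_rot: [-0.4, 0.916, 0.001, -0.0]
force: [0.9, 0.6, -0.3]
gripper_width: 0.466
t 20.72 tcp [ 0.6332 -0.2687  0.1795] psi -132.8 tilt [-0.001  0.001 -1.   ] tool shift mm [  0.7  -0.6 130.5] turn z rad -0.154
q [-0.24  0.89  1.02  1.51 -0.79  1.2  -1.41] F [ 0.9  0.6 -0.3] M [ 0.03 -0.04  0.  ] w 0.466
side n 38 pin 43.7 centroid 42.8 tip 43.8 0.082 axis 50.5 axis-line offset at pin mm 5.4 at centre -9.0
top n 30 pin 45.6 centroid 46.0 tip 46.2 0.0827 axis 45.8 axis-line offset at pin mm 0.7 at centre 0.3
head_tube_mid side [(0.79, [0.44, -0.0401, 0.0556])]
head_tube_mid top [(0.62, [0.4428, -0.0414, 0.0562])]
discs side [(0.91, [0.4232, 0.087, -0.0025])]
discs top [(0.61, [0.4256, 0.09, -0.0024])]
plate side [(0.55, [0.7609, -0.2034, 0.002])]
plate top []
```

View pics/s10.png

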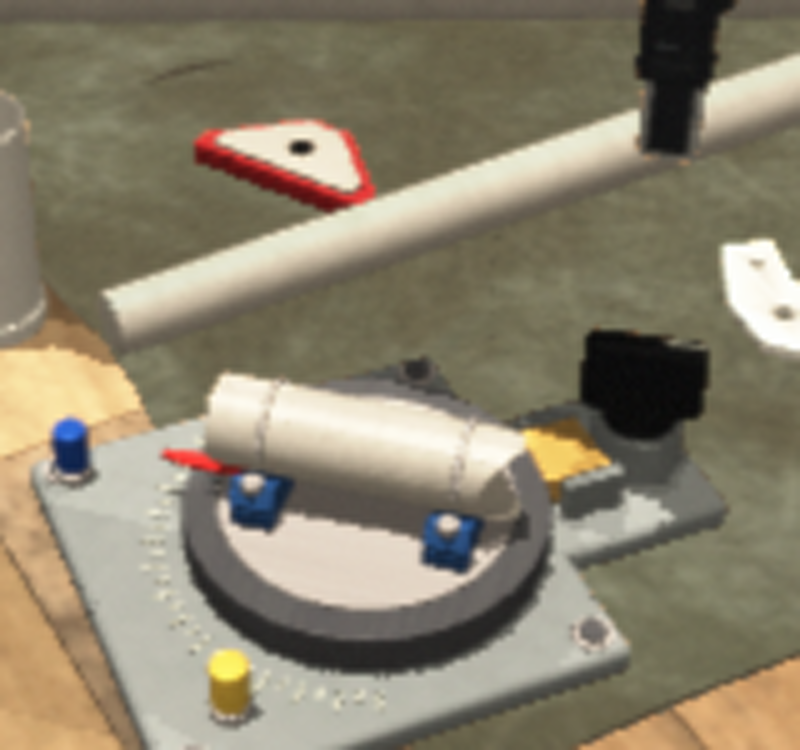

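View pics/t10.png

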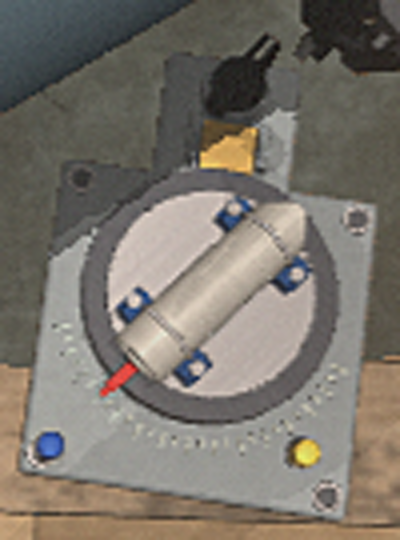

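```bash
python3 -c "
from bench import job; print(job.close_job())"
```

```text
the job is handed in; nothing more can be done
None
```

I set the cradle for the new mitre and handed the job in at about 21 s of the 67 s allowed; no verdict was reported.

- **Loosening:** I turned the knob about 1.15 rad, until the wrist moment rose at the loose stop.
- **Swinging:** I gripped the tube and turned the cradle about 0.82 rad clockwise to the blue pin, then let go.
- **Tightening:** I turned the knob back until the moment jumped to 1.55 N m at the tight stop. I then released it and lifted the gripper to about 0.18 m above the bench.

**Last checks:**
- **Pointer:** In the top picture the pointer tip bears 46.2° and the pin 45.6°. In the side picture it is 43.8° against 43.7°. The V-block screws, measured before tightening, agree within 0.5°. I put the line about 1–2 mm off the pin's centre.
- **Disagreement:** A line fitted through only the pointer's red pixels in the side picture gave about 5 mm at the pin. I didn't rely on it because the tube half hides the pointer there, and that fit also missed the turning axis by 9 mm.
- **Holding:** The pointer stayed put to within measuring noise during tightening and release, and the knob bar looks the same as in the first, tight picture.
- **Bystanders:** The standing tube and discs were found within about 7 mm of their first readings, within detector noise. The plate was within 2 mm in the side picture, but the network did not find it in the last top picture.

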